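Put the bench chisels away in their tray

ROBOT

A 6-joint arm with a two-finger parallel gripper is mounted at the origin on the work surface. World frame = base frame: x ahead of the robot, y to its left, z up, the work surface at z = 0. Lengths are in m, angles in rad, forces in N, time in s.
With the tool pointing down it reaches from about 0.375 to 0.9 m from the base axis. Payload 3.1 kg.
Tool frame: the origin (TCP) lies at the very end of the fingers, on their centre line; the grasp point (between the pads) lies 19 mm behind it; z points along the fingers, y is the line along which they close (so a half turn about z gives the same grasp; the last joint's range is limited). The gripper opens to 87 mm and grips with 3 to 60 N. Pads are 19 mm wide; open, the fingers measure 117 mm over their backs; the gripper's body (75 mm by 190 mm) begins 51 mm behind the grasp point.
Start: joints at [-1.31, 0.527, 1.433, -0, 1.181, -0.178], TCP at [0.266, -0.565, 0.223] pointing down, gripper open.
Joint ranges: [-3.08, 3.08], [-0.75, 2.2], [0.22, 2.44], [-1.43, 4.57], [0, 2.65], [-2.85, 2.85]. Speed limits (rad/s): [2.79, 2.79, 3.14, 3.14, 3.14, 3.14].

INTERFACE

Orientations are given as a unit quaternion [x, y, z, w].
In Python, from rig import robot gives the robot as it stands. The module is installed in compiled form; this text tells all that it offers.
- The arm moves only by the tool play_rows, never from a script. Its argument "steps" is one flat list of numbers, 5 for each row, row after row: the opening, from -1 (shut) to 1 (fully open), then the shift along the tool's x, y, z as a fraction of full scale, then the turn about the tool's z as a fraction of full scale. In form: [claw, tx, ty, tz, twist, claw, tx, ty, tz, twist, ...]. A call has exactly 10 rows; each row shifts and turns the commanded pose from where the row before left it, along the tool's axes as they then stand; what a row does not reach is not made up. Full scale, the value 1, is 0.03 m for a shift and 0.1 rad for a turn. A row lasts 1/10 s, in which the tool goes at most 50 mm and 8.59 degrees, less where a joint would pass 70% of its speed; a pose out of reach is approached as far as the arm can. A call with a number of a shift or a turn outside -1 to 1 is refused whole. A call with a gripper value outside its range is refused whole. The fingers move at their own pace and stop on an object; "grip_force" is the grip in N (left out, the last holds). Time passes only in rows, so rows that do not move let the fingers close, or fill a call up. It gives the time, the measured TCP pose, the force, the opening and the grip force at its end, in the units of the state.
- robot.get_obs(): the state, without advancing time (a new reading comes with each control period).
- robot.camera(name): name is "scene" or "top" or "wrist"; returns a dict with "image" (400x640x3 uint8, red, green, blue), "mtx" (3x3 intrinsics, pixels), "rvec" (rotation vector, rad) and "tvec" (3), from world to camera coordinates, as OpenCV has them. Camera axes: x right, y down, z forward; pixel columns grow to the right and rows downward; lengths in m; the calibration is good to about 2 mm. A picture is of the moment at which its call begins. There is no depth.
- robot.hand_in(): hands the job in; it is judged then, once.
The state is a dict: "time": time; "q": joint angles; "joint_velocities": joint speeds; "joint_torque": joint torques, N m; "position": TCP position; "tool_rot": TCP orientation; "ft_force": force on the tool from outside, world axes, zero at the start; "moment": the same for the moment, N m; "grip_width": finger opening in m; "grip_force": force on a finger pad.
Only numpy, scipy, OpenCV 4.12 (cv2) and the standard library are available. Lean on these libraries where they do the work, as an engineer would, in place of code of your own. Each camera call takes 0.05 s, during which the arm holds its last target. There are 200 camera calls.

TASK

Put the four wooden-handled bench chisels away in the green-lined tray, each lying flat in the bay whose black outline has its blade width, handle on the handle and blade on the blade. Leave the yellow-handled chisel, the file, the block plane and the mallet where they are.

Things in the scene. Friction and masses are not known exactly. Their poses are not given: they have to be found in the camera images.
- chisel_6: Narrowest wooden-handled chisel, blade 6 mm wide, 160 mm overall, about 0.1 kg. Octagonal red-brown handle 85 long, 26 wide and high, brass ferrule, steel butt hoop. Lies level on the handle, z up. Origin on the handle's underside near its balance: grip here across y; butt 65 mm behind, ferrule ends 28 mm ahead, cutting edge 95 mm ahead (+x), blade 10 mm clear of the surface.
- chisel_16: Second narrowest wooden-handled chisel, blade 16 mm wide, 160 mm overall, about 0.1 kg. Octagonal red-brown handle 85 long, 26 wide and high, brass ferrule, steel butt hoop. Lies level on the handle, z up. Origin on the handle's underside near its balance: grip here across y; butt 65 mm behind, ferrule ends 28 mm ahead, cutting edge 95 mm ahead (+x), blade 10 mm clear of the surface.
- chisel_25: Second widest wooden-handled chisel, blade 25 mm wide, 160 mm overall, about 0.1 kg. Octagonal red-brown handle 85 long, 26 wide and high, brass ferrule, steel butt hoop. Lies level on the handle, z up. Origin on the handle's underside near its balance: grip here across y; butt 65 mm behind, ferrule ends 28 mm ahead, cutting edge 95 mm ahead (+x), blade 10 mm clear of the surface.
- chisel_38: Widest wooden-handled chisel, blade 38 mm wide, 160 mm overall, about 0.1 kg. Octagonal red-brown handle 85 long, 26 wide and high, brass ferrule, steel butt hoop. Lies level on the handle, z up. Origin on the handle's underside near its balance: grip here across y; butt 65 mm behind, ferrule ends 28 mm ahead, cutting edge 95 mm ahead (+x), blade 10 mm clear of the surface.
- tray: Fixed tray 204 (x) by 262 mm (y), walnut rim 22 mm high, 7 thick; green floor 8 mm up. Origin: underside centre; edges point +x. Bays at y = +93, +31, -31, -93 mm have black outlines for blades of 6, 16, 25, 38 mm. A chisel on its outline has its origin at x = -15, z = 8 mm, axes parallel. 6 mm dividers, 22 high, only in the 35 mm by each end wall; between them open floor for fingers.
- blade_wall (a point): Middle of the top of the tray's end wall on the blade side (tray x = +98.5 mm, y = 0, z = 22 mm): all four cutting edges point towards this wall.
- yellow_chisel: Rough-work chisel that does not belong in the tray: same shape and size as the others but a bright yellow plastic handle without a hoop and a 20 mm blade. Origin and axes as for the others.
- file: Flat file that does not belong in the tray: pale orange-brown turned wooden handle 92 mm long, 26 mm thick, dark grey file blade 20 mm wide, overall 168 mm. Origin on the underside of the handle, butt 70 mm behind, tip 98 mm ahead (+x).
- block_plane: Metal block plane, 160 x 50 mm, about 60 mm high, standing on its sole beyond the chisels; origin under its centre, +x towards its front knob. Bystander.
- mallet: Wooden joiner's mallet lying on its side: head 85 x 130 x 65 mm high, handle 240 mm long towards +x. Origin under the head's centre. Bystander.
Mind the look-alikes: they are no part of the job. What is shaped like the chisel_16 but blue or purple is not meant.

How it is judged:
By the outcome, as a careful person would: the job done as asked, in the order asked, and still so for the second after the job is handed in, with the robot touching nothing.
It also fails if it takes over 104 s, if anything falls off the work surface, if the arm or the gripper's body presses on something with over 40 N, if the wrist force passes 120 N, or if a joint passes its speed limit or range.

## Working session

There is one attempt and no reset: what is moved stays moved. The work goes in short steps, Python scripts to look and compute and a tool call to move; the robot and the scene stay as the last step left them, time stands still between calls to the robot, and variables do not carry over. Pictures are saved under pics/ and viewed, at most 14 in all, crops included, and the job is handed in when it is done.

Besides the shell and the picture viewer there is one more tool, called as name(argument=value, ...) on one line, values as JSON. play_rows: Moves the arm, as the interface text tells. Shift numbers are shares of 0.03 m and turn numbers shares of 0.1 rad, none past 1 either way. Its arguments: {"type":"object","properties":{"steps":{"type":"array"},"grip_force":{"type":"number"}},"required":["steps"]}

```bash
mkdir -p pics; cat > h.py <<'E'
import numpy as np, cv2, pickle
from rig import robot
def snap(n,f):
    c=robot.camera(n); cv2.imwrite(f'pics/{f}.png',c['image'][:,:,::-1]); pickle.dump(c,open(f'pics/{f}.pkl','wb')); return c
def px2w(c,uv,z):
    R,_=cv2.Rodrigues(np.array(c['rvec'],float)); t=np.array(c['tvec'],float).reshape(3)
    p=cv2.undistortPoints(np.array(uv,float).reshape(-1,1,2),np.array(c['mtx']),None).reshape(-1,2)
    d=np.c_[p,np.ones(len(p))]@R; o=-R.T@t
    return o+d*((z-o[2])/d[:,2])[:,None]
def w2px(c,P):
    return cv2.projectPoints(np.array(P,float).reshape(-1,1,3),np.array(c['rvec'],float),np.array(c['tvec'],float),np.array(c['mtx']),None)[0].reshape(-1,2)
def load(f): return pickle.load(open(f'pics/{f}.pkl','rb'))
E
python3 - <<'E'
from h import *
for n in('top','scene'):
    c=snap(n,n+'0'); R,_=cv2.Rodrigues(c['rvec']); print(n,-R.T@np.array(c['tvec']).ravel(),c['mtx'][0][0])
o=robot.get_obs();print(o)
E
```

```text
top [ 0.41855243 -0.14821706  1.55451545] 492.4675778044614
scene [ 1.39997632 -0.36674002  0.81643787] 392.3130103431914
{'time': 0.1, 'q': array([-1.30946035e+00,  5.28377864e-01,  1.43377546e+00, -1.59416279e-05,
        1.18140461e+00, -1.78523875e-01]), 'joint_velocities': array([-8.84227540e-04, -3.69710996e-03, -4.24588011e-03,  1.06104004e-03,
        7.62393699e-05, -7.78005032e-04]), 'joint_torque': array([-1.40989137e-04, -4.40985096e+01, -1.77151108e+01,  6.33868994e-02,
        5.34083415e-02, -4.86279987e-05]), 'position': array([ 0.26596797, -0.56485241,  0.22166622]), 'tool_rot': array([ 9.75911606e-01,  2.18164091e-01, -4.80404035e-05, -9.81491744e-04]), 'ft_force': array([0.281743  , 0.33902817, 0.15972234]), 'moment': array([-0.04354351,  0.00216937,  0.0197743 ]), 'grip_force': 0.0, 'grip_width': 0.08704527964931588}
```

View pics/top0.png

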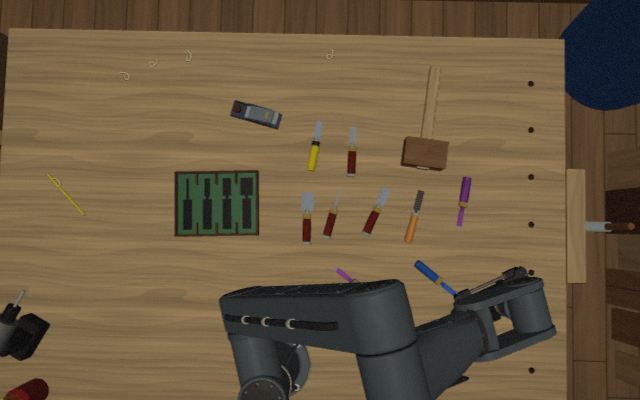

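View pics/scene0.png

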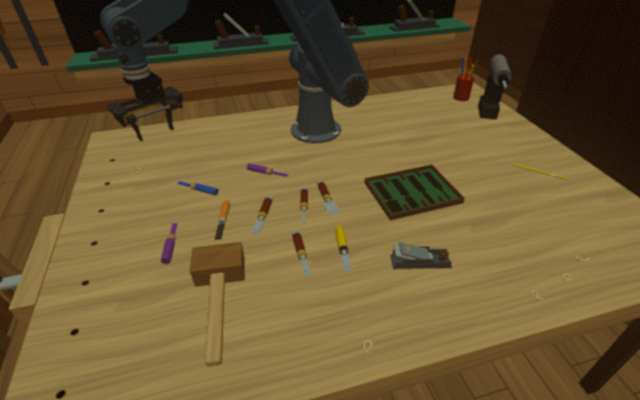

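Top view: the tray is at (217,203). Red-handled candidates are (307,218), (332,214), (376,212) and (352,152). The yellow chisel is at (315,147), the file at (414,217), and there are purple/blue look-alikes. Next I'll enlarge to rank the blade widths.

```bash
python3 - <<'E'
from h import *
c=load('top0'); im=c['image'][:,:,::-1]
a=cv2.resize(im[115:255,290:400],None,fx=4,fy=4,interpolation=cv2.INTER_CUBIC)
b=cv2.resize(im[160:245,165:265],None,fx=3.4,fy=4,interpolation=cv2.INTER_CUBIC)
o=np.zeros((560,790,3),np.uint8);o[:,:440]=a;o[:340,445:445+b.shape[1]]=b
cv2.imwrite('pics/crop.png',o)
# red handles segmentation
hsv=cv2.cvtColor(im.copy(),cv2.COLOR_BGR2HSV)
m=(((hsv[...,0]<8)|(hsv[...,0]>172))&(hsv[...,1]>130)&(hsv[...,2]>40)).astype(np.uint8)
n,l,s,ce=cv2.connectedComponentsWithStats(m)
for i in range(1,n):
    if s[i,4]>40: 
        ys,xs=np.where(l==i); e=np.linalg.svd(np.c_[xs,ys]-ce[i],full_matrices=False)[2][0]
        print(s[i],ce[i],px2w(c,ce[i],0.02),e)
E
```

```text
[348 152   8  21 143] [351.32167832 162.11188811] [[ 0.63083744 -0.22128702  0.02      ]] [-0.05978168  0.99821148]
[364 211  15  22 149] [370.69127517 221.54362416] [[ 0.44611742 -0.28519144  0.02      ]] [-0.42155896  0.90680099]
[324 213  12  23 150] [329.39333333 224.08      ] [[ 0.43525444 -0.15693057  0.02      ]] [-0.27361174  0.96184022]
[303 219   8  22 154] [306.25974026 229.41558442] [[ 0.41700812 -0.08535858  0.02      ]] [-0.03759786  0.99929295]
[  6 379  42  21 562] [ 30.02313167 390.22775801] [[-0.09417026  0.74822499  0.02      ]] [-0.9783634   0.20689383]
```

View pics/crop.png

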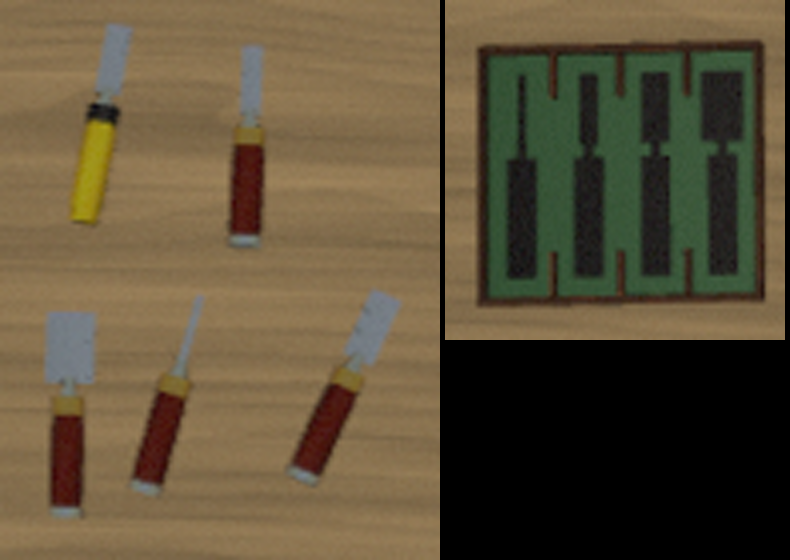

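Candidates by blade width: (307,205) is clearly the widest, so 38; (336,198) is the thinnest, so 6; (383,197) is about 25; (352,136) is about 16. The yellow one is excluded. The tray outlines from left to right are 6, 16, 25, 38. Next: poses for all of these, checked with an overlay.

```bash
cat > poses.py <<'E'
from h import *
c=load('top0'); im=np.ascontiguousarray(c['image'][:,:,::-1])
hsv=cv2.cvtColor(im,cv2.COLOR_BGR2HSV)
m=(((hsv[...,0]<8)|(hsv[...,0]>172))&(hsv[...,1]>130)&(hsv[...,2]>40)).astype(np.uint8)
n,l,s,ce=cv2.connectedComponentsWithStats(m)
names={(351,162):'16',(371,222):'25',(329,224):'6',(306,229):'38'}
P={}
for i in range(1,n):
    for k,v in names.items():
        if abs(ce[i]-k).max()<3:
            ys,xs=np.where(l==i); w=px2w(c,np.c_[xs,ys],0.015)[:,:2]; mu=w.mean(0)
            e=np.linalg.svd(w-mu,full_matrices=False)[2][0]; e*=np.sign(e[0])
            t=(w-mu)@e; P[v]=(*(mu+e*(0.0225+(t.max()+t.min())/2)),np.arctan2(e[1],e[0])); ln=t.max()-t.min()
            print(v,np.round(P[v],4),'redlen',round(ln+.003,4))
# tray: green region + rim
g=((hsv[...,0]>50)&(hsv[...,0]<90)&(hsv[...,1]>70)).astype(np.uint8)
g[:, :165]=0; g[:,270:]=0
g=cv2.morphologyEx(g,cv2.MORPH_CLOSE,np.ones((25,25)))
ys,xs=np.where(g); w=px2w(c,np.c_[xs,ys],0.008)[:,:2]
r=cv2.minAreaRect((w*1000).astype(np.float32)); print('green rect (190x248)',r)
a=np.deg2rad(r[2]); a-=np.round(a/(np.pi/2))*np.pi/2
T=(r[0][0]/1000,r[0][1]/1000,a); print('tray',T)
def tf(p,x,y): 
    C,S=np.cos(p[2]),np.sin(p[2]); return np.array([p[0]+C*x-S*y,p[1]+S*x+C*y])
B={k:(*tf(T,-.015,y),a) for k,y in zip(('6','16','25','38'),(.093,.031,-.031,-.093))}
E
python3 - <<'E'
from poses import *
for k in B: print(k,np.round(B[k],4))
big=cv2.resize(im[115:255,165:405],None,fx=3.3,fy=3.3,interpolation=cv2.INTER_CUBIC)
def pt(xy,z):
    u=w2px(c,[[*xy,z]])[0]; return tuple(int(round(v)) for v in ((u-[165,115]+.5)*3.3-.5))
for D,z in((P,.0),(B,.008)):
  for k,p in D.items():
    zz=z+.013
    if D is B: zz=z
    for x in(-.065,.028,.095): cv2.line(big,pt(tf(p,x,.02),zz),pt(tf(p,x,-.02),zz),(255,255,0),1)
    cv2.line(big,pt(tf(p,-.065,0),zz),pt(tf(p,.095,0),zz),(255,255,0),1)
for sx,sy in((1,1),(1,-1),(-1,-1),(-1,1)): cv2.circle(big,pt(tf(T,sx*.102,sy*.131),.022),3,(0,0,255),1)
cv2.imwrite('pics/ov.png',big)
E
```

```text
16 [ 0.6543 -0.2224 -0.0398] redlen 0.0674
25 [ 0.4668 -0.2948 -0.4172] redlen 0.0715
6 [ 0.457  -0.1626 -0.255 ] redlen 0.0707
38 [ 0.4393 -0.0854 -0.0121] redlen 0.0689
green rect (190x248) ((358.49017333984375, 183.08987426757812), (483.4037170410156, 260.0306396484375), 8.07797622680664)
tray (0.35849017333984373, 0.1830898742675781, np.float64(0.1409872820556041))
6 [0.3306 0.2731 0.141 ]
16 [0.3393 0.2117 0.141 ]
25 [0.348  0.1503 0.141 ]
38 [0.3567 0.0889 0.141 ]
```

View pics/ov.png

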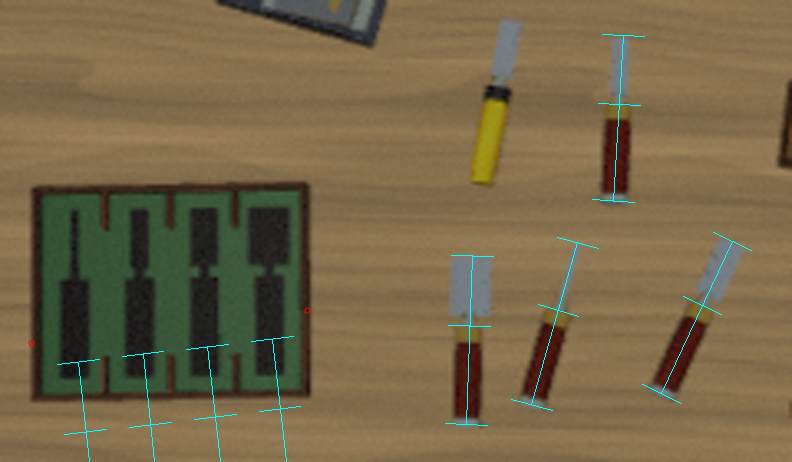

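The chisel overlays match. The tray mask caught stray green pixels, so I'll limit it.

```bash
sed -i 's/g\[:,270:\]=0/g[:,270:]=0; g[:165]=0; g[240:]=0; nn,ll,ss,_=cv2.connectedComponentsWithStats(g); keep=[i for i in range(1,nn) if ss[i,4]>30]; g=np.isin(ll,keep).astype(np.uint8)/' poses.py
python3 - <<'E'
from poses import *
for k in B: print(k,np.round(B[k],4))
big=cv2.resize(im[160:245,165:270],None,fx=6,fy=6,interpolation=cv2.INTER_CUBIC)
def pt(xy,z):
    u=w2px(c,[[*xy,z]])[0]; return tuple(int(round(v)) for v in ((u-[165,160]+.5)*6-.5))
for k,p in B.items():
    for x in(-.065,.028,.095): cv2.line(big,pt(tf(p,x,.013),.008),pt(tf(p,x,-.013),.008),(255,255,0),1)
    cv2.line(big,pt(tf(p,-.065,0),.008),pt(tf(p,.095,0),.008),(255,255,0),1)
for sx,sy in((1,1),(1,-1),(-1,-1),(-1,1)): cv2.circle(big,pt(tf(T,sx*.102,sy*.131),.022),3,(0,0,255),1)
cv2.imwrite('pics/ov2.png',big)
# first move
o=robot.get_obs(); q=o['tool_rot']; print(o['position'],'psi',2*np.arctan2(q[1],q[0]))
E
```

```text
16 [ 0.6543 -0.2224 -0.0398] redlen 0.0674
25 [ 0.4668 -0.2948 -0.4172] redlen 0.0715
6 [ 0.457  -0.1626 -0.255 ] redlen 0.0707
38 [ 0.4393 -0.0854 -0.0121] redlen 0.0689
green rect (190x248) ((493.724365234375, 201.59579467773438), (190.0286407470703, 246.10183715820312), 2.3701694011688232)
tray (0.493724365234375, 0.20159579467773436, np.float64(0.041367259880418304))
6 [0.4749 0.2939 0.0414]
16 [0.4775 0.2319 0.0414]
25 [0.48   0.17   0.0414]
38 [0.4826 0.1081 0.0414]
[ 0.26596797 -0.56485241  0.22166622] psi 0.43986591648716467
```

View pics/ov2.png

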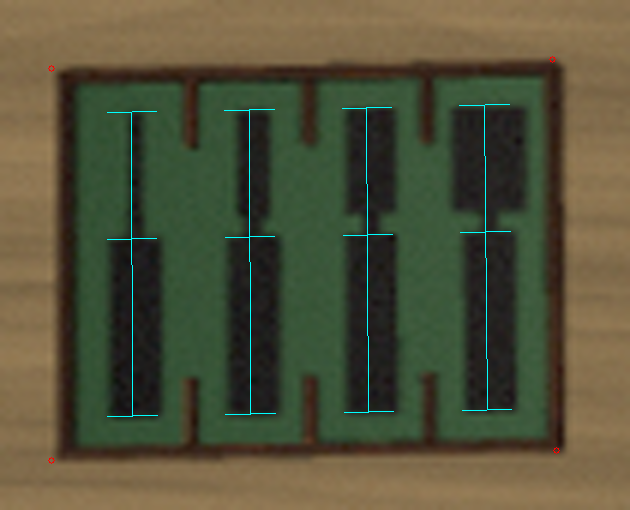

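The outlines sit about 1.6 mm to −y of my lines (the wall hides part of the floor), and x agrees. I'll correct y by −1.6 mm and set yaw to 0.038. Next is a small planner that gives tool-frame rows, starting with chisel_25.

```bash
cat > plan.py <<'E'
from h import *
import sys
# usage: plan.py claw n x y z psi [n x y z psi ...]  -> rows from the measured pose
P={'25':(.4668,-.2948,-.4172),'6':(.457,-.1626,-.255),'38':(.4393,-.0854,-.0121),'16':(.6543,-.2224,-.0398)}
B={'25':(.4800,.1684,.038),'6':(.4749,.2923,.038),'38':(.4826,.1065,.038),'16':(.4775,.2303,.038)}
o=robot.get_obs(); q=o['tool_rot']
p=np.array(o['position']); s=2*np.arctan2(q[1],q[0]); s=(s+np.pi)%(2*np.pi)-np.pi
print('t',round(o['time'],2),np.round(p,4),'psi',round(s,3),'w',round(o['grip_width'],4),'gf',round(o['grip_force'],1),'F',np.round(o['ft_force'],1),'q',np.round(o['q'],2))
a=sys.argv[1:]
if a:
    cl=a[0]; v=[float(x) for x in a[1:]]
    for j in range(0,len(v),5):
        n=int(v[j]); tp=np.array(v[j+1:j+4]); ts=v[j+4]
        for i in range(n):
            k=n-i; d=(tp-p)/k; tw=round(-(ts-s)/k/.1,2)
            C,S=np.cos(s),np.sin(s)
            r=np.round(np.array([C*d[0]+S*d[1],S*d[0]-C*d[1],-d[2]])/.03,2)
            print(cl,*r,tw,sep=',')
            r=r*.03; p=p+[C*r[0]+S*r[1],S*r[0]-C*r[1],-r[2]]; s-=tw*.1
E
python3 plan.py 0.2 10 .4668 -.2948 .12 -.4172
```

```text
t 0.1 [ 0.266  -0.5649  0.2217] psi 0.44 w 0.087 gf 0.0 F [0.3 0.3 0.2] q [-1.31  0.53  1.43 -0.    1.18 -0.18]
0.2,0.99,-0.53,0.34,0.86
0.2,0.94,-0.61,0.34,0.86
0.2,0.88,-0.69,0.34,0.86
0.2,0.82,-0.76,0.34,0.86
0.2,0.75,-0.83,0.34,0.86
0.2,0.68,-0.9,0.34,0.85
0.2,0.6,-0.95,0.34,0.86
0.2,0.52,-1.0,0.34,0.85
0.2,0.43,-1.03,0.33,0.86
0.2,0.34,-1.07,0.34,0.85
```

play_rows(steps=[0.2, 0.99, -0.53, 0.34, 0.86, 0.2, 0.94, -0.61, 0.34, 0.86, 0.2, 0.88, -0.69, 0.34, 0.86, 0.2, 0.82, -0.76, 0.34, 0.86, 0.2, 0.75, -0.83, 0.34, 0.86, 0.2, 0.68, -0.9, 0.34, 0.85, 0.2, 0.6, -0.95, 0.34, 0.86, 0.2, 0.52, -1, 0.34, 0.85, 0.2, 0.43, -1, 0.33, 0.86, 0.2, 0.34, -1, 0.34, 0.85], grip_force=25)

```text
time: 1.1
position: [0.4666, -0.297, 0.1202]
tool_rot: [0.978, -0.209, -0.0, -0.0]
ft_force: [0.4, -0.0, -0.6]
grip_width: 0.0525
grip_force: 0.0
```

```bash
python3 plan.py 0.2 7 .4668 -.2948 .05 -.4172 3 .4668 -.2948 .05 -.4172
```

```text
t 1.1 [ 0.4666 -0.297   0.1202] psi -0.421 w 0.0525 gf 0.0 F [ 0.4 -0.  -0.6] q [-0.77  0.57  1.71  0.    0.86  1.22]
0.2,-0.0,-0.01,0.33,-0.0
0.2,-0.0,-0.01,0.33,-0.01
0.2,-0.0,-0.01,0.34,-0.0
0.2,-0.01,-0.01,0.33,-0.01
0.2,-0.0,-0.01,0.34,-0.0
0.2,-0.01,-0.01,0.33,-0.01
0.2,-0.0,-0.01,0.34,-0.0
0.2,-0.0,0.0,-0.0,-0.0
0.2,-0.0,0.0,-0.0,-0.0
0.2,-0.0,0.0,-0.0,-0.0
```

play_rows(steps=[0.2, 0, -0.07, 0.5, 0, 0.2, 0, 0, 0.5, 0, 0.2, 0, 0, 0.5, 0, 0.2, 0, 0, 0.5, 0, 0.2, 0, 0, 0.5, 0, 0.2, 0, 0, 0.5, 0, 0.2, 0, 0, 0.5, 0, 0.2, 0, 0, 0.3, 0, -1, 0, 0, 0, 0, -1, 0, 0, 0, 0])

```text
time: 2.1
position: [0.467, -0.2965, 0.0069]
tool_rot: [0.978, -0.207, -0.0, -0.0]
ft_force: [0.7, -0.6, -0.2]
grip_width: 0.043
grip_force: 0.0
```

play_rows(steps=[-1, 0, 0, 0, 0, -1, 0, 0, 0, 0, -1, 0, 0, 0, 0, -1, 0, 0, -0.3, 0, -1, 0, 0, -0.5, 0, -1, 0, 0, -0.5, 0, -1, 0, 0, -0.5, 0, -1, 0, 0, -0.5, 0, -1, 0, 0, -0.5, 0, -1, 0, 0, 0, 0])

```text
time: 3.1
position: [0.468, -0.2975, 0.0931]
tool_rot: [0.978, -0.207, 0.002, 0.001]
ft_force: [0.8, -1.5, -1.4]
grip_width: 0.0257
grip_force: 24.9
```

```bash
python3 plan.py -1 20 .4800 .1684 .085 .038
python3 - <<'E'
from h import *
c=snap('wrist','w25')
E
```

```text
t 3.1 [ 0.468  -0.2975  0.0931] psi -0.417 w 0.0257 gf 24.9 F [ 0.8 -1.5 -1.4] q [-0.77  0.62  1.72 -0.    0.79  1.22]
-1,-0.3,-0.72,0.01,-0.23
-1,-0.28,-0.72,0.01,-0.23
-1,-0.26,-0.73,0.01,-0.23
-1,-0.25,-0.74,0.01,-0.23
-1,-0.23,-0.74,0.01,-0.23
-1,-0.21,-0.75,0.01,-0.23
-1,-0.19,-0.75,0.02,-0.23
-1,-0.18,-0.76,0.01,-0.23
-1,-0.16,-0.76,0.02,-0.23
-1,-0.14,-0.76,0.01,-0.23
-1,-0.12,-0.77,0.02,-0.23
-1,-0.11,-0.77,0.01,-0.22
-1,-0.09,-0.77,0.02,-0.23
-1,-0.07,-0.77,0.01,-0.22
-1,-0.06,-0.77,0.02,-0.23
-1,-0.04,-0.78,0.01,-0.22
-1,-0.02,-0.78,0.02,-0.23
-1,-0.0,-0.78,0.01,-0.22
-1,0.01,-0.77,0.02,-0.23
-1,0.04,-0.78,0.01,-0.22
```

View pics/w25.png

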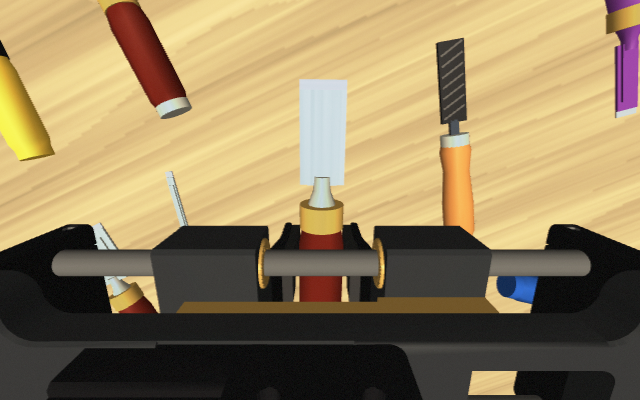

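The wrist view shows the wide blade held straight, with its edge at (323,80). I'll check how far ahead of the TCP that edge lies (95 mm expected).

```bash
cat > tip.py <<'E'
from h import *
import sys
f,u,v,zt,z0=sys.argv[1],*map(float,sys.argv[2:])
c=load(f); w=px2w(c,[u,v],zt-z0+.013)[0]
o=robot.get_obs(); q=o['tool_rot']; s=2*np.arctan2(q[1],q[0]); d=w-o['position']
print('ahead',d[0]*np.cos(s)+d[1]*np.sin(s),'left',-d[0]*np.sin(s)+d[1]*np.cos(s))
E
python3 tip.py w25 323 80 .0931 .0069
```

```text
ahead 0.09133491969207479 left 0.0011328277160257624
```

play_rows(steps=[-1, -0.3, -0.72, 0, -0.23, -1, -0.28, -0.72, 0, -0.23, -1, -0.26, -0.73, 0, -0.23, -1, -0.25, -0.74, 0, -0.23, -1, -0.23, -0.74, 0, -0.23, -1, -0.21, -0.75, 0, -0.23, -1, -0.19, -0.75, 0, -0.23, -1, -0.18, -0.76, 0, -0.23, -1, -0.16, -0.76, 0, -0.23, -1, -0.14, -0.76, 0, -0.23])

```text
time: 4.15
position: [0.4723, -0.0625, 0.0902]
tool_rot: [0.996, -0.093, -0.001, -0.0]
ft_force: [-0.5, -0.6, -1.3]
grip_width: 0.0257
grip_force: 24.9
```

play_rows(steps=[-1, -0.12, -0.77, 0, -0.23, -1, -0.11, -0.77, 0, -0.22, -1, -0.09, -0.77, 0, -0.23, -1, -0.07, -0.77, 0, -0.22, -1, -0.06, -0.77, 0, -0.23, -1, -0.04, -0.78, 0, -0.22, -1, -0.02, -0.78, 0, -0.23, -1, 0, -0.78, 0, -0.22, -1, 0.01, -0.77, 0, -0.23, -1, 0.04, -0.78, 0, -0.22])

```text
time: 5.15
position: [0.4783, 0.1703, 0.09]
tool_rot: [1.0, 0.019, -0.001, 0.0]
ft_force: [0.8, -0.5, -1.0]
grip_width: 0.0258
grip_force: 24.9
```

```bash
python3 plan.py -1 1 .4800 .1684 .085 .038; python3 -c "
from h import *
c=snap('wrist','w25b')"
```

```text
t 5.15 [0.4783 0.1703 0.09  ] psi 0.039 w 0.0258 gf 24.9 F [ 0.8 -0.5 -1. ] q [ 0.12  0.58  1.84 -0.    0.72  1.65]
-1,0.06,0.06,0.17,0.01
```

View pics/w25b.png

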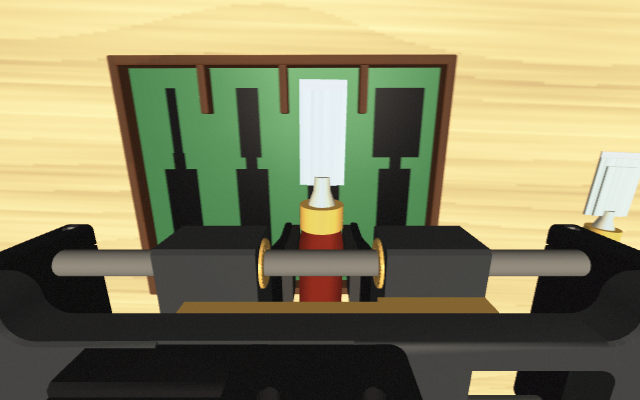

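The wrist view over the tray shows outline edges at 6:(171,88), 16:(247,88) and 38:(399,88). I'll measure these in the same camera as the held edge at (323,80).

```bash
python3 - <<'E'
from h import *
c=load('w25b')
w=px2w(c,[[171,88],[247.5,88],[399,88],[109,56],[456,55]],.008); w[3:]=px2w(c,[[109,56],[456,55]],.022)
T=np.array([.4936,.200]); a=.038; C,S=np.cos(a),np.sin(a)
for p in w: d=p[:2]-T; print(np.round(p,4),'tray frame',np.round([C*d[0]+S*d[1],-S*d[0]+C*d[1]],4))
t=px2w(c,[323,80],.09-.0069+.013)[0]; o=robot.get_obs()['position']; d=t[:2]-o[:2]; print('tip rel tool',C*d[0]+S*d[1],-S*d[0]+C*d[1])
E
```

```text
[0.57   0.2984 0.008 ] tray frame [0.0801 0.0954]
[0.5725 0.2361 0.008 ] tray frame [0.0802 0.0331]
[0.5774 0.113  0.008 ] tray frame [ 0.0804 -0.0901]
[0.5895 0.3354 0.022 ] tray frame [0.101  0.1317]
[0.6005 0.0767 0.022 ] tray frame [ 0.1022 -0.1273]
tip rel tool 0.09123652074095363 -0.0014838573173833
```

play_rows(steps=[-1, 0.05, 0, 0.2, 0, -1, 0.05, 0, 0.3, 0, -1, 0.05, 0, 0.3, 0, -1, 0, 0, 0.3, 0, -1, 0, 0, 0.3, 0, -1, 0, 0, 0.3, 0, -1, 0, 0, 0.3, 0, -1, 0, 0, 0.2, 0, -1, 0, 0, 0, 0, -1, 0, 0, 0, 0])

```text
time: 6.2
position: [0.4836, 0.1697, 0.0248]
tool_rot: [1.0, 0.019, -0.0, 0.0]
ft_force: [0.0, -0.8, -1.5]
grip_width: 0.0259
grip_force: 24.9
```

```bash
python3 plan.py; python3 -c "
from h import *
c=snap('wrist','w25c')"
```

```text
t 6.2 [0.4836 0.1697 0.0248] psi 0.038 w 0.0259 gf 24.9 F [ 0.  -0.8 -1.5] q [ 0.12  0.71  1.86 -0.    0.58  1.65]
```

View pics/w25c.png

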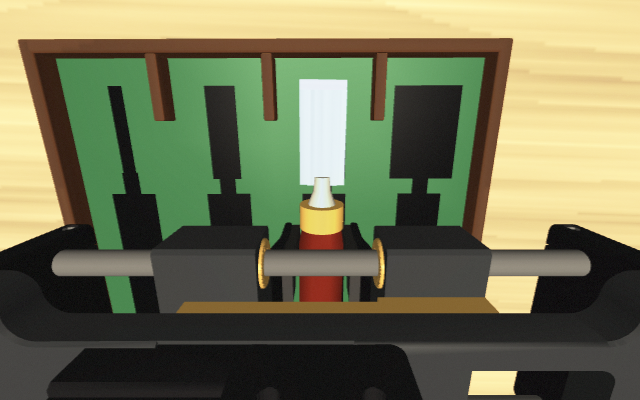

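```bash
cat > cmp.py <<'E'
# cmp.py file tcpz u v [u v ...]: first pt = held edge, rest = outline edge points
from h import *
import sys
c=load(sys.argv[1]); z=float(sys.argv[2]); uv=np.array(sys.argv[3:],float).reshape(-1,2)
o=robot.get_obs()['position']; a=.038; R=np.array([[np.cos(a),np.sin(a)],[-np.sin(a),np.cos(a)]])
print('held',R@(px2w(c,uv[0],z+.0061)[0,:2]-o[:2]))
for u in uv[1:]: print('outl',R@(px2w(c,u,.008)[0,:2]-o[:2]))
E
python3 cmp.py w25c .0248 323 80 220 86 427 86 115.5 86
```

```text
held [0.09156038 0.00129162]
outl [0.09107698 0.06258973]
outl [ 0.09121217 -0.06086948]
outl [0.09100865 0.12498076]
```

The held edge and the outline edge agree within 0.5 mm in both axes, so I'll lower, release and lift.

play_rows(steps=[-1, 0, 0, 0.1, 0, -1, 0, 0, 0.1, 0, -1, 0, 0, 0.12, 0, -1, 0, 0, 0, 0, -0.1, 0, 0, 0, 0, -0.1, 0, 0, 0, 0, -0.1, 0, 0, 0, 0, -0.1, 0, 0, -0.3, 0, -0.1, 0, 0, -1, 0, -0.1, 0, 0, -1, 0])

```text
time: 7.25
position: [0.4829, 0.1695, 0.0849]
tool_rot: [1.0, 0.019, -0.001, 0.0]
ft_force: [0.8, 0.3, -0.1]
grip_width: 0.0393
grip_force: 0.0
```

```bash
python3 plan.py 0.2 10 .4393 -.0854 .09 -.0121
```

```text
t 7.25 [0.4829 0.1695 0.0849] psi 0.038 w 0.0393 gf 0.0 F [ 0.8  0.3 -0.1] q [0.12 0.6  1.83 0.   0.72 1.65]
0.2,-0.18,0.84,-0.02,0.05
0.2,-0.17,0.84,-0.02,0.05
0.2,-0.17,0.85,-0.02,0.05
0.2,-0.16,0.85,-0.02,0.05
0.2,-0.16,0.85,-0.02,0.05
0.2,-0.16,0.85,-0.01,0.05
0.2,-0.15,0.85,-0.02,0.05
0.2,-0.15,0.85,-0.01,0.05
0.2,-0.14,0.85,-0.02,0.05
0.2,-0.14,0.84,-0.01,0.05
```

play_rows(steps=[0.1, -0.18, 0.84, 0, 0.05, 0.1, -0.17, 0.84, 0, 0.05, 0.1, -0.17, 0.85, 0, 0.05, 0.1, -0.16, 0.85, 0, 0.05, 0.1, -0.16, 0.85, 0, 0.05, 0.1, -0.16, 0.85, 0, 0.05, 0.1, -0.15, 0.85, 0, 0.05, 0.1, -0.15, 0.85, 0, 0.05, 0.1, -0.14, 0.85, 0, 0.05, 0.1, -0.14, 0.84, 0, 0.05])

```text
time: 8.25
position: [0.44, -0.0863, 0.0848]
tool_rot: [1.0, -0.006, 0.0, 0.0]
ft_force: [0.2, 0.1, 0.3]
grip_width: 0.0479
grip_force: 0.0
```

```bash
python3 plan.py 0.1 8 .4393 -.0854 .007 -.0121
```

```text
t 8.25 [ 0.44   -0.0863  0.0848] psi -0.012 w 0.0479 gf 0.0 F [0.2 0.1 0.3] q [-0.44  0.54  1.99  0.    0.61  1.14]
0.1,-0.0,-0.0,0.32,-0.0
0.1,-0.0,-0.0,0.32,-0.0
0.1,-0.0,-0.01,0.33,-0.0
0.1,-0.0,-0.0,0.32,-0.0
0.1,-0.01,-0.01,0.33,-0.0
0.1,-0.0,-0.0,0.32,-0.0
0.1,-0.01,-0.01,0.33,-0.0
0.1,-0.0,-0.0,0.32,-0.0
```

play_rows(steps=[0.1, 0, 0, 0.32, 0, 0.1, 0, 0, 0.32, 0, 0.1, 0, 0, 0.33, 0, 0.1, 0, 0, 0.33, 0, 0.1, 0, 0, 0.33, 0, 0.1, 0, 0, 0.33, 0, 0.1, 0, 0, 0.33, 0, 0.1, 0, 0, 0.3, 0, -1, 0, 0, 0, 0, -1, 0, 0, 0, 0])

```text
time: 9.25
position: [0.44, -0.0851, 0.0063]
tool_rot: [1.0, -0.006, -0.0, -0.0]
ft_force: [0.6, 0.4, 0.6]
grip_width: 0.0386
grip_force: 0.0
```

play_rows(steps=[-1, 0, 0, 0, 0, -1, 0, 0, 0, 0, -1, 0, 0, 0, 0, -1, 0, 0, -0.3, 0, -1, 0, 0, -0.5, 0, -1, 0, 0, -0.5, 0, -1, 0, 0, -0.5, 0, -1, 0, 0, -0.5, 0, -1, 0, 0, -0.5, 0, -1, 0, 0, 0, 0])

```text
time: 10.25
position: [0.4411, -0.0856, 0.0925]
tool_rot: [1.0, -0.006, 0.002, 0.001]
ft_force: [0.2, 0.3, -0.8]
grip_width: 0.0259
grip_force: 25.0
```

```bash
python3 plan.py -1 10 .4840 .1078 .09 .038
```

```text
t 10.25 [ 0.4411 -0.0856  0.0925] psi -0.012 w 0.0259 gf 25.0 F [ 0.2  0.3 -0.8] q [-0.44  0.53  1.99  0.    0.62  1.14]
-1,0.14,-0.65,0.01,-0.05
-1,0.14,-0.65,0.01,-0.05
-1,0.14,-0.64,0.01,-0.05
-1,0.14,-0.64,0.01,-0.05
-1,0.15,-0.64,0.01,-0.05
-1,0.15,-0.64,0.01,-0.05
-1,0.15,-0.64,0.01,-0.05
-1,0.16,-0.64,0.0,-0.05
-1,0.16,-0.65,0.01,-0.05
-1,0.17,-0.64,0.0,-0.05
```

play_rows(steps=[-1, 0.14, -0.65, 0, -0.05, -1, 0.14, -0.65, 0, -0.05, -1, 0.14, -0.64, 0, -0.05, -1, 0.14, -0.64, 0, -0.05, -1, 0.15, -0.64, 0, -0.05, -1, 0.15, -0.64, 0, -0.05, -1, 0.15, -0.64, 0, -0.05, -1, 0.16, -0.64, 0, -0.05, -1, 0.16, -0.65, 0, -0.05, -1, 0.17, -0.64, 0, -0.05])

```text
time: 11.25
position: [0.4826, 0.109, 0.09]
tool_rot: [1.0, 0.019, -0.001, -0.0]
ft_force: [0.2, -0.2, -1.1]
grip_width: 0.0257
grip_force: 25.0
```

play_rows(steps=[-1, 0, 0, 0.3, 0, -1, 0, 0, 0.3, 0, -1, 0, 0, 0.3, 0, -1, 0, 0, 0.3, 0, -1, 0, 0, 0.3, 0, -1, 0, 0, 0.3, 0, -1, 0, 0, 0.3, 0, -1, 0, 0, 0.15, 0, -1, 0, 0, 0, 0, -1, 0, 0, 0, 0])

```text
time: 12.25
position: [0.4832, 0.1082, 0.023]
tool_rot: [1.0, 0.019, 0.0, -0.0]
ft_force: [0.4, -0.4, -1.2]
grip_width: 0.0254
grip_force: 25.0
```

```bash
python3 plan.py; python3 -c "
from h import *
c=snap('wrist','w38')"
```

```text
t 12.25 [0.4832 0.1082 0.023 ] psi 0.038 w 0.0254 gf 25.0 F [ 0.4 -0.4 -1.2] q [-0.01  0.7   1.9   0.    0.54  1.53]
```

View pics/w38.png

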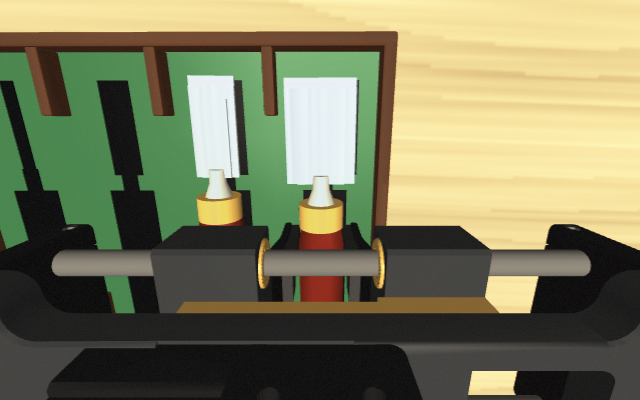

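Chisel 38 is held with its edge at (321,78). Other outline edges are 16:(113,81) and 6:(7,81). Chisel_25 lies on its outline at (211,76).

```bash
python3 cmp.py w38 .0230 320.5 78 113 81 7 81.5
```

```text
held [0.09259275 0.00260603]
outl [0.09364561 0.124786  ]
outl [0.09330531 0.187325  ]
```

play_rows(steps=[-1, 0.03, 0.05, 0, 0, -1, 0, 0, 0.1, 0, -1, 0, 0, 0.1, 0, -1, 0, 0, 0.1, 0, -1, 0, 0, 0, 0, -0.3, 0, 0, 0, 0, -0.3, 0, 0, 0, 0, -0.3, 0, 0, -0.3, 0, -0.3, 0, 0, -0.6, 0, -0.3, 0, 0, -1, 0])

```text
time: 13.3
position: [0.4827, 0.1066, 0.0707]
tool_rot: [1.0, 0.019, -0.002, -0.0]
ft_force: [-1.0, -0.5, -0.4]
grip_width: 0.0309
grip_force: 0.0
```

play_rows(steps=[-0.3, 0, 0, -0.4, 0, 0, 0, 0, 0, 0, 0, 0, 0, 0, 0, 0, 0, 0, 0, 0, 0, 0, 0, 0, 0, 0, 0, 0, 0, 0, 0, 0, 0, 0, 0, 0, 0, 0, 0, 0, 0, 0, 0, 0, 0, 0, 0, 0, 0, 0])

```text
time: 14.3
position: [0.4841, 0.1067, 0.083]
tool_rot: [1.0, 0.019, -0.0, -0.0]
ft_force: [-1.4, -0.3, -0.3]
grip_width: 0.0433
grip_force: 0.0
```

```bash
python3 plan.py 0.1 10 .457 -.1626 .085 -.255; python3 -c "
from h import *
c=snap('wrist','w38r')"
```

```text
t 14.3 [0.4841 0.1067 0.083 ] psi 0.038 w 0.0433 gf 0.0 F [-1.4 -0.3 -0.3] q [-0.01  0.58  1.87  0.    0.68  1.52]
0.1,-0.12,0.89,-0.01,0.29
0.1,-0.1,0.9,-0.01,0.29
0.1,-0.07,0.9,-0.01,0.29
0.1,-0.05,0.9,-0.01,0.29
0.1,-0.02,0.9,-0.0,0.29
0.1,0.01,0.9,-0.01,0.3
0.1,0.03,0.9,-0.0,0.29
0.1,0.06,0.9,-0.01,0.3
0.1,0.09,0.9,-0.0,0.29
0.1,0.11,0.9,-0.01,0.3
```

View pics/w38r.png

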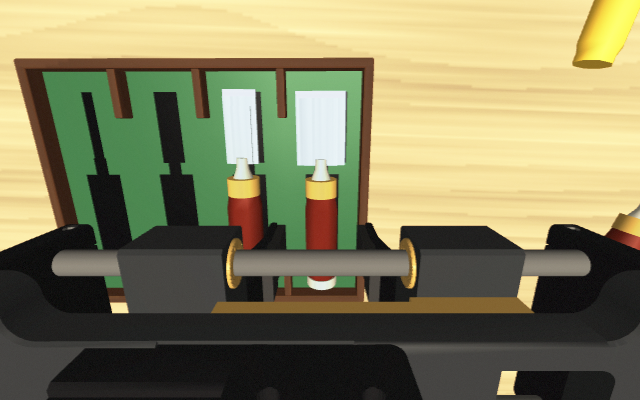

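Chisel_38 at (321,128) covers its outline. Next is chisel_6.

play_rows(steps=[0.1, -0.12, 0.89, 0, 0.29, 0.1, -0.1, 0.9, 0, 0.29, 0.1, -0.07, 0.9, 0, 0.29, 0.1, -0.05, 0.9, 0, 0.29, 0.1, -0.02, 0.9, 0, 0.29, 0.1, 0.01, 0.9, 0, 0.3, 0.1, 0.03, 0.9, 0, 0.29, 0.1, 0.06, 0.9, 0, 0.3, 0.1, 0.09, 0.9, 0, 0.29, 0.1, 0.11, 0.9, 0, 0.3])

```text
time: 15.35
position: [0.4569, -0.1637, 0.0831]
tool_rot: [0.992, -0.128, 0.0, 0.0]
ft_force: [0.5, 0.7, 0.4]
grip_width: 0.0474
grip_force: 0.0
```

```bash
python3 plan.py 0.1 8 .457 -.1626 .007 -.255
```

```text
t 15.35 [ 0.4569 -0.1637  0.0831] psi -0.257 w 0.0474 gf 0.0 F [0.5 0.7 0.4] q [-0.57  0.58  1.9   0.    0.66  1.25]
0.1,-0.0,-0.0,0.32,-0.0
0.1,-0.0,-0.01,0.32,-0.0
0.1,-0.0,-0.0,0.32,-0.0
0.1,-0.0,-0.01,0.32,-0.0
0.1,-0.0,-0.0,0.31,-0.0
0.1,-0.0,-0.01,0.32,-0.01
0.1,-0.0,-0.0,0.31,-0.0
0.1,-0.0,-0.01,0.32,-0.01
```

play_rows(steps=[0.1, 0, 0, 0.32, 0, 0.1, 0, 0, 0.32, 0, 0.1, 0, 0, 0.32, 0, 0.1, 0, 0, 0.32, 0, 0.1, 0, 0, 0.31, 0, 0.1, 0, 0, 0.32, 0, 0.1, 0, 0, 0.31, 0, 0.1, 0, 0, 0.31, 0, -1, 0, 0, 0, 0, -1, 0, 0, 0, 0])

```text
time: 16.35
position: [0.4569, -0.1625, 0.0069]
tool_rot: [0.992, -0.127, -0.0, -0.0]
ft_force: [-0.3, -0.1, 0.0]
grip_width: 0.0385
grip_force: 0.0
```

play_rows(steps=[-1, 0, 0, 0, 0, -1, 0, 0, 0, 0, -1, 0, 0, 0, 0, -1, 0, 0, -0.3, 0, -1, 0, 0, -0.5, 0, -1, 0, 0, -0.5, 0, -1, 0, 0, -0.5, 0, -1, 0, 0, -0.5, 0, -1, 0, 0, -0.5, 0, -1, 0, 0, 0, 0])

```text
time: 17.35
position: [0.4581, -0.1632, 0.0932]
tool_rot: [0.992, -0.127, 0.002, 0.001]
ft_force: [0.6, -0.4, -1.5]
grip_width: 0.0258
grip_force: 25.0
```

```bash
python3 plan.py -1 20 .4775 .2936 .09 .038
```

```text
t 17.35 [ 0.4581 -0.1632  0.0932] psi -0.255 w 0.0258 gf 25.0 F [ 0.6 -0.4 -1.5] q [-0.57  0.56  1.89  0.    0.69  1.25]
-1,-0.16,-0.74,0.01,-0.15
-1,-0.15,-0.75,0.01,-0.15
-1,-0.14,-0.75,0.0,-0.15
-1,-0.13,-0.75,0.01,-0.15
-1,-0.12,-0.75,0.0,-0.15
-1,-0.1,-0.76,0.01,-0.15
-1,-0.09,-0.76,0.0,-0.15
-1,-0.08,-0.76,0.01,-0.14
-1,-0.07,-0.76,0.0,-0.15
-1,-0.06,-0.76,0.01,-0.14
-1,-0.05,-0.76,0.0,-0.15
-1,-0.04,-0.76,0.01,-0.14
-1,-0.03,-0.76,0.0,-0.15
-1,-0.02,-0.76,0.01,-0.14
-1,-0.0,-0.76,0.0,-0.15
-1,0.01,-0.76,0.01,-0.14
-1,0.02,-0.76,0.0,-0.15
-1,0.03,-0.76,0.01,-0.14
-1,0.04,-0.76,0.0,-0.15
-1,0.04,-0.77,0.01,-0.14
```

play_rows(steps=[-1, -0.16, -0.74, 0, -0.15, -1, -0.15, -0.75, 0, -0.15, -1, -0.14, -0.75, 0, -0.15, -1, -0.13, -0.75, 0, -0.15, -1, -0.12, -0.75, 0, -0.15, -1, -0.1, -0.76, 0, -0.15, -1, -0.09, -0.76, 0, -0.15, -1, -0.08, -0.76, 0, -0.14, -1, -0.07, -0.76, 0, -0.15, -1, -0.06, -0.76, 0, -0.14])

```text
time: 18.35
position: [0.4663, 0.067, 0.0907]
tool_rot: [0.999, -0.053, -0.0, -0.0]
ft_force: [1.4, 0.1, -0.7]
grip_width: 0.0255
grip_force: 25.0
```

play_rows(steps=[-1, -0.05, -0.76, 0, -0.15, -1, -0.04, -0.76, 0, -0.14, -1, -0.03, -0.76, 0, -0.15, -1, -0.02, -0.76, 0, -0.14, -1, 0, -0.76, 0, -0.15, -1, 0.01, -0.76, 0, -0.14, -1, 0.02, -0.76, 0, -0.15, -1, 0.03, -0.76, 0, -0.14, -1, 0.04, -0.76, 0, -0.15, -1, 0.04, -0.77, 0, -0.14])

```text
time: 19.35
position: [0.4757, 0.295, 0.0905]
tool_rot: [1.0, 0.019, -0.001, 0.0]
ft_force: [0.1, 0.7, -1.4]
grip_width: 0.0258
grip_force: 25.0
```

play_rows(steps=[-1, 0, 0, 0.3, 0, -1, 0, 0, 0.3, 0, -1, 0, 0, 0.3, 0, -1, 0, 0, 0.3, 0, -1, 0, 0, 0.3, 0, -1, 0, 0, 0.3, 0, -1, 0, 0, 0.3, 0, -1, 0, 0, 0.1, 0, -1, 0, 0, 0, 0, -1, 0, 0, 0, 0])

```text
time: 20.35
position: [0.4765, 0.2944, 0.0253]
tool_rot: [1.0, 0.019, 0.0, -0.0]
ft_force: [0.1, -0.4, -0.7]
grip_width: 0.0256
grip_force: 25.0
```

```bash
python3 plan.py; python3 -c "
from h import *
c=snap('wrist','w6')"
```

```text
t 20.35 [0.4765 0.2944 0.0253] psi 0.038 w 0.0256 gf 25.0 F [ 0.1 -0.4 -0.7] q [0.35 0.74 1.74 0.   0.67 1.89]
```

View pics/w6.png

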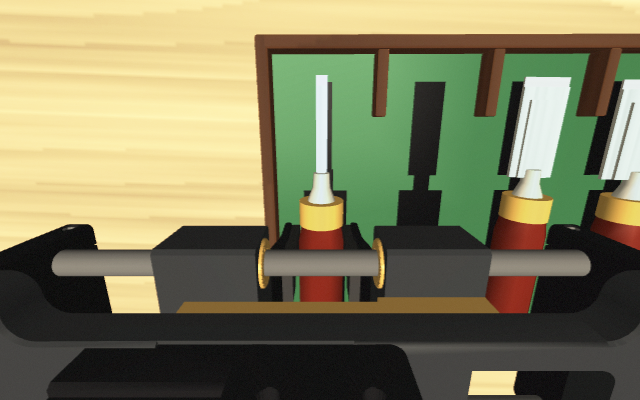

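Chisel 6 is held with its edge at (321.5,75). The 16 outline edge is at (430,82), and a strip of the 6 outline shows to the right of the blade at (331,83).

```bash
python3 cmp.py w6 .0253 321.5 75 430 82 331 82
```

```text
held [0.0940759  0.00204052]
outl [ 0.09362139 -0.06265252]
outl [ 0.09356062 -0.00365752]
```

play_rows(steps=[-1, -0.02, 0.09, 0, 0, -1, 0, 0, 0.12, 0, -1, 0, 0, 0.12, 0, -1, 0, 0, 0.11, 0, -1, 0, 0, 0, 0, -0.3, 0, 0, 0, 0, -0.3, 0, 0, 0, 0, -0.3, 0, 0, -0.3, 0, -0.3, 0, 0, -0.6, 0, -0.3, 0, 0, -1, 0])

```text
time: 21.4
position: [0.4745, 0.2911, 0.071]
tool_rot: [1.0, 0.019, -0.002, 0.001]
ft_force: [0.6, -0.3, -0.6]
grip_width: 0.0303
grip_force: 0.0
```

```bash
python3 plan.py 0.1 2 .475 .292 .10 .038 18 .6543 -.2224 .1 -.0398
```

```text
t 21.4 [0.4745 0.2911 0.071 ] psi 0.038 w 0.0303 gf 0.0 F [ 0.6 -0.3 -0.6] q [0.35 0.66 1.72 0.   0.76 1.88]
0.1,0.01,-0.02,-0.48,-0.0
0.1,0.01,-0.01,-0.49,-0.0
0.1,0.3,0.96,0.0,0.04
0.1,0.3,0.96,0.0,0.04
0.1,0.3,0.96,0.0,0.04
0.1,0.31,0.96,0.0,0.04
0.1,0.31,0.96,0.0,0.04
0.1,0.31,0.96,0.0,0.04
0.1,0.32,0.96,0.0,0.04
0.1,0.32,0.96,0.0,0.05
0.1,0.33,0.95,0.0,0.04
0.1,0.33,0.95,0.0,0.05
0.1,0.34,0.95,0.0,0.04
0.1,0.34,0.95,0.0,0.05
0.1,0.34,0.95,0.0,0.04
0.1,0.35,0.95,0.0,0.05
0.1,0.35,0.95,0.0,0.04
0.1,0.36,0.94,0.0,0.05
0.1,0.36,0.94,0.0,0.04
0.1,0.37,0.94,0.0,0.05
```

play_rows(steps=[-0.3, 0, 0, -0.48, 0, -0.3, 0, 0, -0.48, 0, 0.1, 0.3, 0.96, 0, 0.04, 0.1, 0.3, 0.96, 0, 0.04, 0.1, 0.3, 0.96, 0, 0.04, 0.1, 0.31, 0.96, 0, 0.04, 0.1, 0.31, 0.96, 0, 0.04, 0.1, 0.31, 0.96, 0, 0.04, 0.1, 0.32, 0.96, 0, 0.04, 0.1, 0.32, 0.96, 0, 0.05])

```text
time: 22.4
position: [0.5558, 0.0618, 0.1009]
tool_rot: [1.0, 0.002, 0.0, -0.0]
ft_force: [0.3, 0.6, 0.2]
grip_width: 0.0474
grip_force: 0.0
```

play_rows(steps=[0.1, 0.33, 0.95, 0, 0.04, 0.1, 0.33, 0.95, 0, 0.05, 0.1, 0.34, 0.95, 0, 0.04, 0.1, 0.34, 0.95, 0, 0.05, 0.1, 0.34, 0.95, 0, 0.04, 0.1, 0.35, 0.95, 0, 0.05, 0.1, 0.35, 0.95, 0, 0.04, 0.1, 0.36, 0.94, 0, 0.05, 0.1, 0.36, 0.94, 0, 0.04, 0.1, 0.37, 0.94, 0, 0.05])

```text
time: 23.4
position: [0.6553, -0.2237, 0.1008]
tool_rot: [1.0, -0.02, -0.0, -0.0]
ft_force: [-0.3, 0.5, 0.2]
grip_width: 0.0477
grip_force: 0.0
```

```bash
python3 plan.py 0.1 8 .6543 -.2224 .007 -.0398
```

```text
t 23.4 [ 0.6553 -0.2237  0.1008] psi -0.04 w 0.0477 gf 0.0 F [-0.3  0.5  0.2] q [-0.49  0.76  1.34  0.    1.04  1.12]
0.1,-0.0,-0.01,0.39,-0.0
0.1,-0.01,-0.0,0.39,-0.0
0.1,-0.0,-0.01,0.39,-0.0
0.1,-0.01,-0.0,0.39,-0.0
0.1,-0.0,-0.01,0.39,-0.0
0.1,-0.01,-0.0,0.39,-0.0
0.1,-0.0,-0.01,0.39,-0.0
0.1,-0.01,-0.0,0.4,-0.01
```

play_rows(steps=[0.1, -0.03, -0.03, 0.39, 0, 0.1, 0, 0, 0.39, 0, 0.1, 0, 0, 0.39, 0, 0.1, 0, 0, 0.39, 0, 0.1, 0, 0, 0.39, 0, 0.1, 0, 0, 0.39, 0, 0.1, 0, 0, 0.39, 0, 0.1, 0, 0, 0.4, 0, -1, 0, 0, 0, 0, -1, 0, 0, 0, 0])

```text
time: 24.4
position: [0.6542, -0.2217, 0.0061]
tool_rot: [1.0, -0.02, -0.0, -0.0]
ft_force: [-0.5, 0.2, 0.1]
grip_width: 0.039
grip_force: 0.0
```

play_rows(steps=[-1, 0, 0, 0, 0, -1, 0, 0, 0, 0, -1, 0, 0, 0, 0, -1, 0, 0, -0.3, 0, -1, 0, 0, -0.5, 0, -1, 0, 0, -0.5, 0, -1, 0, 0, -0.5, 0, -1, 0, 0, -0.5, 0, -1, 0, 0, -0.5, 0, -1, 0, 0, 0, 0])

```text
time: 25.4
position: [0.6563, -0.2227, 0.0941]
tool_rot: [1.0, -0.02, 0.003, 0.001]
ft_force: [0.0, -0.4, -1.3]
grip_width: 0.0257
grip_force: 24.9
```

```bash
python3 plan.py -1 20 .4800 .2300 .09 .038
```

```text
t 25.4 [ 0.6563 -0.2227  0.0941] psi -0.04 w 0.0257 gf 24.9 F [ 0.  -0.4 -1.3] q [-0.49  0.76  1.35  0.    1.02  1.12]
-1,-0.32,-0.74,0.01,-0.04
-1,-0.32,-0.74,0.01,-0.04
-1,-0.32,-0.74,0.01,-0.04
-1,-0.31,-0.75,0.01,-0.04
-1,-0.31,-0.75,0.01,-0.04
-1,-0.31,-0.75,0.01,-0.04
-1,-0.31,-0.75,0.01,-0.04
-1,-0.3,-0.75,0.01,-0.04
-1,-0.3,-0.75,0.0,-0.04
-1,-0.3,-0.75,0.01,-0.04
-1,-0.29,-0.76,0.0,-0.04
-1,-0.29,-0.76,0.01,-0.04
-1,-0.29,-0.76,0.0,-0.04
-1,-0.29,-0.76,0.01,-0.04
-1,-0.28,-0.76,0.0,-0.04
-1,-0.28,-0.76,0.01,-0.04
-1,-0.28,-0.76,0.0,-0.04
-1,-0.27,-0.76,0.01,-0.03
-1,-0.27,-0.76,0.0,-0.04
-1,-0.27,-0.76,0.01,-0.03
```

play_rows(steps=[-1, -0.32, -0.74, 0, -0.04, -1, -0.32, -0.74, 0, -0.04, -1, -0.32, -0.74, 0, -0.04, -1, -0.31, -0.75, 0, -0.04, -1, -0.31, -0.75, 0, -0.04, -1, -0.31, -0.75, 0, -0.04, -1, -0.31, -0.75, 0, -0.04, -1, -0.3, -0.75, 0, -0.04, -1, -0.3, -0.75, 0, -0.04, -1, -0.3, -0.75, 0, -0.04])

```text
time: 26.4
position: [0.5656, 0.0053, 0.0902]
tool_rot: [1.0, -0.0, -0.0, -0.0]
ft_force: [-0.3, -0.0, -1.2]
grip_width: 0.0256
grip_force: 24.9
```

play_rows(steps=[-1, -0.29, -0.76, 0, -0.04, -1, -0.29, -0.76, 0, -0.04, -1, -0.29, -0.76, 0, -0.04, -1, -0.29, -0.76, 0, -0.04, -1, -0.28, -0.76, 0, -0.04, -1, -0.28, -0.76, 0, -0.04, -1, -0.28, -0.76, 0, -0.04, -1, -0.27, -0.76, 0, -0.03, -1, -0.27, -0.76, 0, -0.04, -1, -0.27, -0.76, 0, -0.03])

```text
time: 27.4
position: [0.4775, 0.2317, 0.0903]
tool_rot: [1.0, 0.019, -0.0, 0.0]
ft_force: [0.8, -0.7, -1.3]
grip_width: 0.0257
grip_force: 24.9
```

play_rows(steps=[-1, 0, 0, 0.3, 0, -1, 0, 0, 0.3, 0, -1, 0, 0, 0.3, 0, -1, 0, 0, 0.3, 0, -1, 0, 0, 0.3, 0, -1, 0, 0, 0.3, 0, -1, 0, 0, 0.3, 0, -1, 0, 0, 0.1, 0, -1, 0, 0, 0, 0, -1, 0, 0, 0, 0])

```text
time: 28.4
position: [0.4782, 0.231, 0.0247]
tool_rot: [1.0, 0.019, 0.0, -0.0]
ft_force: [-0.2, 0.5, -0.8]
grip_width: 0.0256
grip_force: 24.9
```

```bash
python3 plan.py; python3 -c "
from h import *
c=snap('wrist','w16')"
```

```text
t 28.4 [0.4782 0.231  0.0247] psi 0.038 w 0.0256 gf 24.9 F [-0.2  0.5 -0.8] q [ 0.24  0.72  1.81 -0.    0.61  1.77]
```

View pics/w16.png

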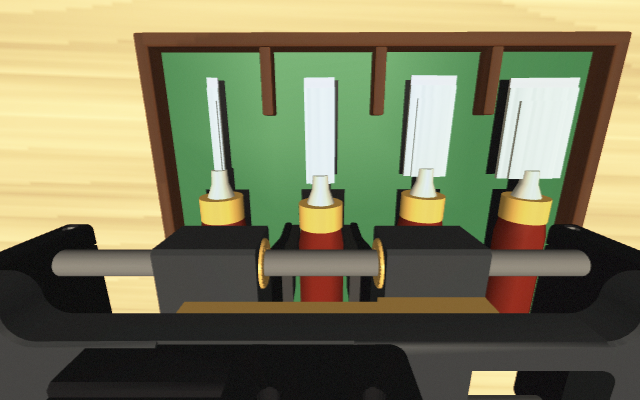

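The held edge is at (319.5,78). Visible outline edges: right side of 16 at (338,81), right side of 6 at (223,81), left side of 25 at (409,81).

```bash
python3 cmp.py w16 .0247 319.5 78 338 81 223 81 409 81
```

```text
held [0.09259931 0.00308246]
outl [ 0.09400945 -0.00777652]
outl [0.09393807 0.06050465]
outl [ 0.09405349 -0.04990467]
```

play_rows(steps=[-1, 0.05, 0.08, 0, 0, -1, 0, 0, 0.12, 0, -1, 0, 0, 0.12, 0, -1, 0, 0, 0.12, 0, -1, 0, 0, 0, 0, -0.2, 0, 0, 0, 0, -0.2, 0, 0, 0, 0, -0.2, 0, 0, -0.3, 0, -0.2, 0, 0, -0.6, 0, -0.2, 0, 0, -1, 0])

```text
time: 29.45
position: [0.4782, 0.2282, 0.0701]
tool_rot: [1.0, 0.019, -0.002, 0.0]
ft_force: [-1.1, 0.3, 0.4]
grip_width: 0.0346
grip_force: 0.0
```

play_rows(steps=[-0.2, 0, 0, -1, 0, -0.2, 0, 0, -1, 0, -0.2, -0.2, 1, -0.5, 0, -0.2, -0.2, 1, 0, 0, -0.2, -0.2, 1, 0, 0, -0.2, -0.2, 1, 0, 0, -0.2, 0, 1, 0, 0, -0.2, 0, 1, 0, 0, -0.2, 0, 1, 0, 0, -0.2, 0, 1, 0, 0])

```text
time: 30.45
position: [0.4645, -0.0133, 0.1461]
tool_rot: [1.0, 0.019, 0.0, 0.0]
ft_force: [1.4, -0.2, -0.5]
grip_width: 0.0348
grip_force: 0.0
```

play_rows(steps=[-0.2, 0, 1, 0, 0, -0.2, 0, 1, 0, 0, -0.2, 0, 1, 0, 0, -0.2, 0, 1, 0, 0, -0.2, 0, 1, 0, 0, -0.2, 0, 1, 0, 0, -0.2, 0, 1, 0, 0, -0.2, 0, 0, 0, 0, -0.2, 0, 0, 0, 0, -0.2, 0, 0, 0, 0])

```text
time: 31.45
position: [0.472, -0.2208, 0.1457]
tool_rot: [1.0, 0.019, -0.001, -0.001]
ft_force: [-0.0, 0.6, -0.2]
grip_width: 0.0347
grip_force: 0.0
```

```bash
python3 plan.py; python3 - <<'E'
from h import *
c=snap('top','topf'); im=c['image'][:,:,::-1]
b=cv2.resize(im[160:245,165:265],None,fx=5,fy=5,interpolation=cv2.INTER_CUBIC)
o=np.zeros((430,800,3),np.uint8); o[:425,:500]=b; o[:188,500:]=cv2.resize(im,(300,188))
cv2.imwrite('pics/fin.png',o)
E
```

```text
t 31.45 [ 0.472  -0.2208  0.1457] psi 0.038 w 0.0347 gf 0.0 F [-0.   0.6 -0.2] q [-0.65  0.5   1.77  0.    0.88  0.88]
```

View pics/fin.png

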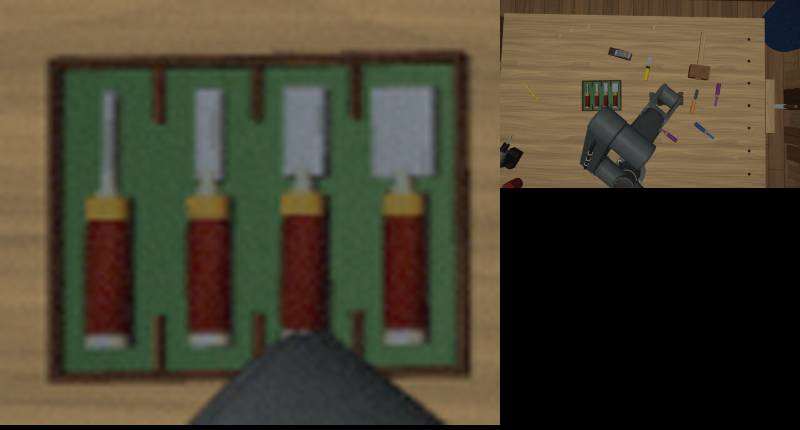

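All four chisels lie in their bays covering their outlines: 6 at (109,215), 16 at (209,215), 25 at (304,215) and 38 at (404,215). The bystanders look unmoved, so I'll hand in.

```bash
python3 -c "
from rig import robot
print(robot.hand_in())"
```

```text
the job is handed in; nothing more can be done
None
```

I put all four wooden-handled chisels in their matching tray bays and handed the job in at about 31 s of the 104 s. The last picture shows them on their outlines; the hand-in gave no verdict.

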